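# Shift the bench bead roller into third

## Robot

A 7-joint arm with a two-finger parallel gripper is mounted at the origin on the work surface. World frame = base frame: x ahead of the robot, y to its left, z up, the work surface at z = 0. Lengths are in mm, angles in rad, forces in N, time in s.
With the tool pointing down it reaches from about 400 to 875 mm from the base axis. Payload 6.5 kg.
Tool frame: the origin (TCP) lies on the mounting face of the last link; the fingertips stand 166 mm ahead of it and the grasp point (between the pads) lies 147 mm ahead of it (manip.tips_ahead is the distance from the TCP to the fingertips, in mm); z points along the fingers, y is the direction in which the jaws open and shut (so a half turn about z gives the same grasp; the last joint's range is limited). The gripper opens to 88 mm and grips with 3 to 60 N. Pads are 18 mm wide; open, the fingers measure 123 mm over their backs; the gripper's body (75 mm by 187 mm) begins 45 mm behind the grasp point.
Start: joints at [1.08, 0.536, -0.004, 1.538, 0.003, 1.067, -0.071], TCP at [267.89, -592.221, 404.716] pointing down, gripper open.
Joint ranges: [-2.7, 2.7], [-0.37, 2.16], [-1.27, 1.26], [0.24, 2.4], [-1.31, 4.45], [0.19, 1.91], [-2.76, 2.76]. Speed limits (rad/s): [2.39, 2.39, 3.14, 3.14, 3.14, 3.14, 3.14].

## Interface

Orientations are given as a unit quaternion [w, x, y, z].
In Python, from rig import manip gives the robot as it stands. Calls block until the motion is done:
- manip.movep(position, orientation): joint-space move of the TCP to a pose.
- manip.move_l(position, ori=None, speed=150): straight line of the TCP; ori=None keeps the orientation; speed is the mean speed in mm/s.
- manip.goto_joints(angles): joint-space move.
- manip.gripper_to(opening, strength=None): opening from 0.0 (shut) to 1.0 (fully open); strength is the grip in N (None keeps the last); returns when the fingers have stopped.
- manip.wait(seconds).
- manip.solve_ik(position, orientation): joint angles nearest the present ones, or None.
- manip.get_image(name): name is "scene" or "top" or "wrist"; returns the picture (384x512x3 uint8, red, green, blue); there is no depth.
- manip.get_calibration(name): a dict with "K" (3x3 intrinsics, pixels), "R" (3x3) and "t" (3): a world point X has camera coordinates R X + t. Camera axes: x right, y down, z forward; pixel columns grow to the right and rows downward; lengths in mm; the calibration is good to about 2 mm. A picture is of the moment at which its call begins: read the wrist's pose just before it. get_calibration takes no time and is no camera call; for the wrist camera it gives the pose at the moment of the call.
A pose or a line that the arm cannot do raises manip.Unreachable and nothing moves.
- manip.close_job(): hands the job in, once; it reports no verdict.
Readings, each from a call of its own:
- manip.read_clock(): time.
- manip.read_qpos(): joint angles.
- manip.read_joint_vel(): joint speeds.
- manip.read_joint_efforts(): joint torques, N m.
- manip.read_eef_pos(): TCP position.
- manip.read_ee_rot(): TCP orientation.
- manip.read_wrist_force(): force on the tool from outside, world axes, zero at the start.
- manip.read_torque(): the same for the moment, N m.
- manip.read_grip_width(): opening from 0.0 (shut) to 1.0 (fully open).
Only numpy, scipy, OpenCV 4.12 (cv2) and the standard library are available. Lean on these libraries where they do the work, as an engineer would, in place of code of your own. Each camera call takes 0.05 s, during which the arm holds its last target.

## Task

Put the bench bead roller's gear lever into third: the slot with three red dots, on the right and away from the robot. The lever stands somewhere in the left-hand leg of the H-shaped gate, so push its red knob to the middle, across to the right, then forward until it is fully home, with the fingertips or the outside of the fingers. Do not pinch the knob or force the lever, leave the bin, bottle, screwdriver and pliers where they are, and finish clear of everything.

Things in the scene. Friction and masses are not known exactly. Their poses are not given: they have to be found in the camera images.
- bead_roller: the fixed bench bead roller: grey gearbox 200 x 180 mm, 88 mm high, blue motor on its far side, steel forming rolls on its left (top at 111 mm, the highest part save the lever). Origin on the bench under the lever's pivot; z up, x is 'forward' (towards slots one and three, roughly away from the robot), y is 'left'
- gate_center (a point): middle of the aluminium gate plate's top face (102 x 113 mm), 100 mm above the roller's origin. The H has two legs along the roller's x, at y = +22 and -22 mm, 17 mm wide, joined only by a 17 mm channel along y at x = 0; inner corners rounded by 5 mm. Red dots beside the slots: one forward left, two rear left, three forward right, four rear right
- third_slot (a point): the third slot, on the gate's top face, where the stem's axis crosses it when the lever is fully home: 27 mm forward and 24 mm right of gate_center
- knob: the red knob, 42 mm square over its four black side pads, 36 mm high, on a 12 mm round steel stem; origin at its centre, z up along the stem, x forward, y left when upright. The lever pivots both ways about a point 24 mm above the roller's origin, 160 mm below the knob's centre. About 3 N sideways on the knob moves it; it stays where left. More than 60 N counts as forcing
- gate_across (a joint): sideways lean of the lever, rad: -0.305 in the left leg, +0.305 in the right leg (stops), 0 midway. It passes freely between the legs when gate_forward is within 0.035 of 0; up to about 0.1 off, a sideways push rides the rounded corners into the channel; further off the gate blocks it
- gate_forward (a joint): forward lean of the lever, rad: 0 in the cross channel, +0.33 fully home in a forward slot, -0.33 fully home in a rear slot (stops)
- pad_far: black rubber pad, 30 x 34 mm, 5 mm thick, on the knob's forward (+x) side; origin at its centre. Pushing on one pad is right; pressing opposite pads at once is pinching
- pad_near: the same pad on the knob's rear (-x) side
- pad_left: the same pad on the knob's left (+y) side
- pad_right: the same pad on the knob's right (-y) side
- rivet_bin: bystander: clear open bin of rivets, 150 x 100 x 55 mm, on the bench right of the roller; origin under its centre
- oil_bottle: bystander: yellow bottle, 48 mm across, 120 mm high, right of the motor; origin under its centre
- screwdriver: bystander: screwdriver lying on the bench in front of the roller, its blade along its x
- locking_pliers: bystander: steel locking pliers, about 220 mm long along x and 16 mm high, on the bench left of the roller

How it is judged (in metres and radians):
On the way:
1. the lever has come across the channel to the right-hand leg (value of joint gate_across above 0.25 rad and value of joint gate_forward below 0.2 rad), for 0.05 s.
At the end, for the whole second after the job is handed in: The lever rests in the third slot: gate_across above 0.24 rad and gate_forward above 0.28 rad (home is 0.33), at rest (value of joint gate_across above 0.24 rad and value of joint gate_forward above 0.28 rad and velocity of joint gate_forward between -0.05 and 0.05 rad/s); the robot touches nothing.
It fails at once if the knob is pinched: opposite side pads both pressed by the fingers with more than 1 N (contact force between each of pad_far, pad_near and the fingers above 1 N or contact force between each of pad_left, pad_right and the fingers above 1 N).
It fails at once if the lever is forced: more than 60 N on the knob (contact force between knob and anything else above 60 N).
It fails at once if a bystander (bin, bottle, screwdriver, pliers) is moved or lifted more than 25 mm (distance of any of rivet_bin, oil_bottle, screwdriver, locking_pliers from where it was at the start of the episode above 0.025 m).
It also fails if it takes over 61 s, if anything falls off the work surface, if the arm or the gripper's body presses on something with over 40 N, if the wrist force passes 120 N, or if a joint passes its speed limit or range.

## Working session

There is one attempt and no reset: what is moved stays moved. The work goes in short steps, each a Python script; the robot and the scene stay as the last script left them, time stands still between calls to the robot, and variables do not carry over. Pictures are saved under pics/ and viewed, and the job is handed in when it is done.

```bash
ls; mkdir -p pics
python3 - <<'E'
from rig import manip
import cv2, numpy as np
for n in ["scene","top"]:
    im=manip.get_image(n); cv2.imwrite(f"pics/{n}0.png",cv2.resize(im[:,:,::-1],(800,600),interpolation=cv2.INTER_CUBIC)); cv2.imwrite(f"pics/raw_{n}0.png",im[:,:,::-1])
    c=manip.get_calibration(n); print(n,c)
print(manip.read_clock(),manip.read_ee_rot(),manip.read_grip_width())
E
```

```text
pics
scene {'K': array([[475.67459477,   0.        , 251.44777615],
       [  0.        , 475.67459477, 196.19119269],
       [  0.        ,   0.        ,   1.        ]]), 'R': array([[-5.40051634e-01,  8.41631708e-01, -5.49176550e-04],
       [ 7.23453384e-01,  4.63886265e-01, -5.11297109e-01],
       [-4.30069104e-01, -2.76524143e-01, -8.59403842e-01]]), 't': array([ 252.3340159 , -381.71515309, 1411.90840162])}
top {'K': array([[445.68611576,   0.        , 259.37857439],
       [  0.        , 445.68611576, 192.67919379],
       [  0.        ,   0.        ,   1.        ]]), 'R': array([[ 0.00555159, -0.99986621,  0.01538657],
       [-0.99022633, -0.0076411 , -0.13926032],
       [ 0.13935926, -0.01446307, -0.99013626]]), 't': array([  38.99186981,  621.73338794, 1094.92410385])}
0.1 [-7.06275733e-04  9.77517541e-01  2.10852833e-01 -2.04257215e-04] 0.9999137463269866
```

View pics/scene0.png

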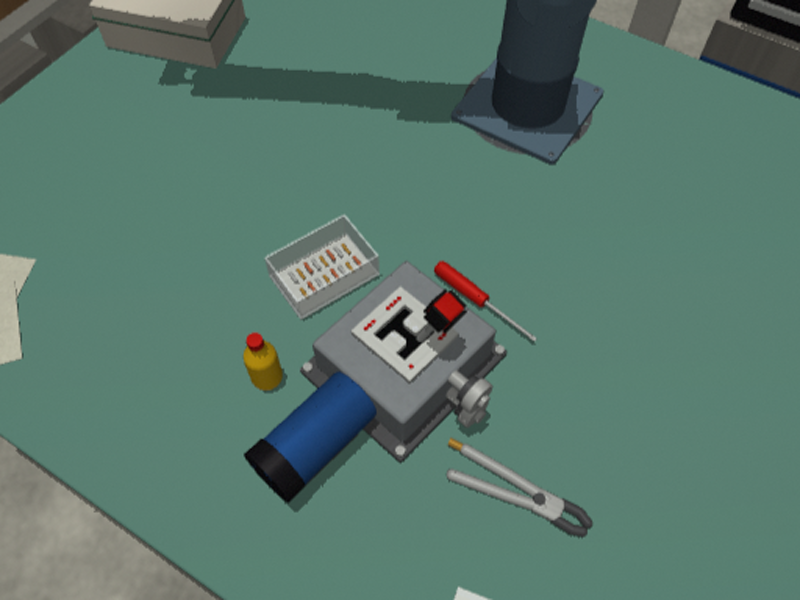

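View pics/top0.png

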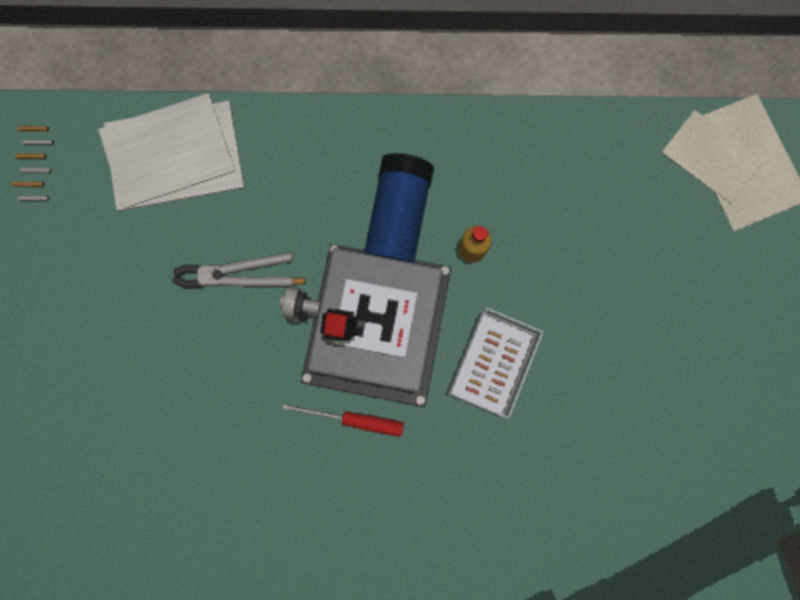

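Both views show the roller in the middle of the bench, turned slightly. The knob (top view about 337,324 of 800x600) leans left and appears slightly rearward in the left leg. Next I'll measure the plate and the knob.

```bash
cat > h.py <<'E'
import cv2, numpy as np
def ray(c,uv):
    d=np.linalg.solve(c["K"],np.array([uv[0],uv[1],1.])); R=np.array(c["R"])
    return -R.T@c["t"], R.T@d
def plane(c,uv,z):
    o,d=ray(c,uv); return o+d*(z-o[2])/d[2]
def tri(rays):
    A=np.zeros((3,3));b=np.zeros(3)
    for o,d in rays:
        d=d/np.linalg.norm(d);P=np.eye(3)-np.outer(d,d);A+=P;b+=P@o
    X=np.linalg.solve(A,b); return X,[np.linalg.norm(np.cross(X-o,d/np.linalg.norm(d))) for o,d in rays]
def proj(c,X):
    p=c["K"]@(c["R"]@np.asarray(X)+c["t"]); return p[:2]/p[2]
E
python3 - <<'E'
import cv2
t=cv2.imread("pics/raw_top0.png");s=cv2.imread("pics/raw_scene0.png")
cv2.imwrite("pics/tc.png",cv2.resize(t[150:265,175:295],None,fx=5,fy=5,interpolation=cv2.INTER_NEAREST))
cv2.imwrite("pics/sc.png",cv2.resize(s[160:300,190:340],None,fx=4.2,fy=4.2,interpolation=cv2.INTER_NEAREST))
E
```

```text
(no output)
```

View pics/tc.png

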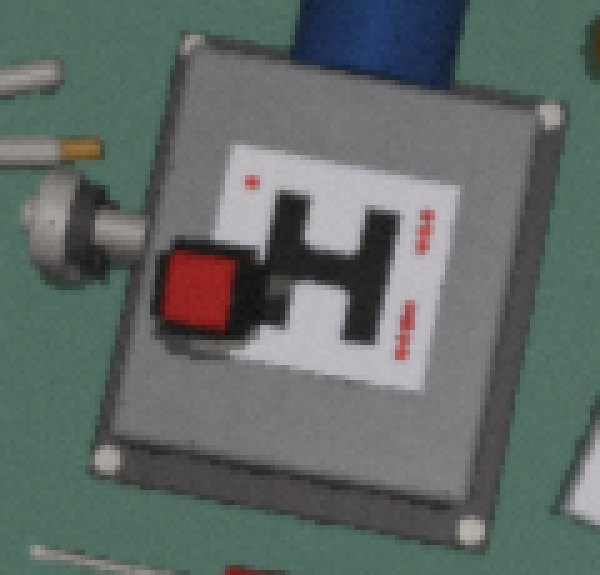

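View pics/sc.png

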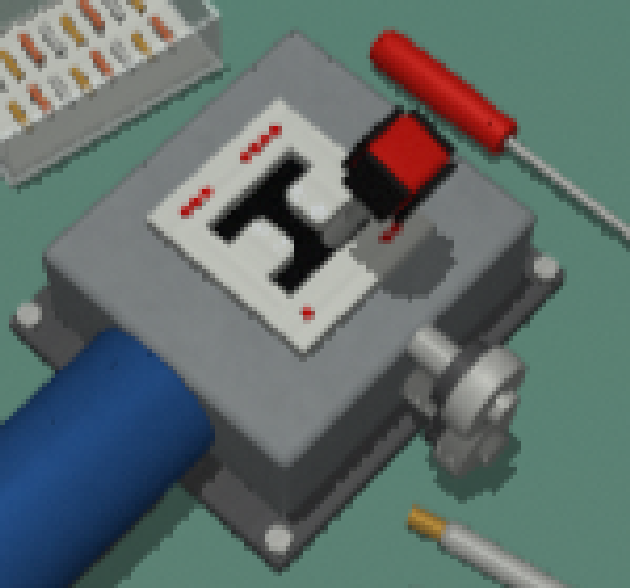

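Run:
```python
from rig import manip
from h import *
T=manip.get_calibration("top");S=manip.get_calibration("scene")
tp={k:(175+x/5-.5,150+y/5-.5) for k,(x,y) in dict(FL=(232,146),FR=(462,186),RR=(423,390)).items()}
sp={k:(190+x/4.2-.5,160+y/4.2-.5) for k,(x,y) in dict(FL=(303,355),FR=(148,217),RR=(281,98)).items()}
for nm,c,p in(("top",T,tp),("scene",S,sp)):
    q={k:plane(c,v,100) for k,v in p.items()}
    cen=(q["FL"]+q["RR"])/2; f=q["FR"]-q["RR"]; l=q["FL"]-q["FR"]
    print(nm,cen.round(1),np.linalg.norm(f).round(1),np.linalg.norm(l).round(1),np.degrees(np.arctan2(f[1],f[0])).round(2),np.degrees(np.arctan2(-l[0],l[1])).round(2))
for k in tp:print(k,tri([ray(T,tp[k]),ray(S,sp[k])]))
# knob top
cs=[]
for n,c,box in(("top",T,(195,235,200,220)),("scene",S,(270,305,183,212))):
    im=cv2.imread(f"pics/raw_{n}0.png").astype(int)
    m=((im[:,:,2]>110)&(im[:,:,1]<70)&(im[:,:,0]<70)).astype(np.uint8)
    n_,lab,st,ce=cv2.connectedComponentsWithStats(m)
    for i in range(1,n_):
        if st[i,4]>60: print(n,st[i],ce[i])
```

```text
top [588.1  90.9 100. ] 100.9 113.6 -10.51 -9.53
scene [585.9  95.8 100. ] 102.0 113.2 -10.85 -11.98
FL (array([646.97005081, 139.35009314,  96.45838881]), [np.float64(1.5344449196557919), np.float64(1.534444919655888)])
FR (array([626.41258297,  28.58703187, 101.91223576]), [np.float64(3.1802854972661425), np.float64(3.180285497266122)])
RR (array([527.1898026 ,  47.50522982, 102.68894408]), [np.float64(3.7605968497418436), np.float64(3.760596849741848)])
top [303 145   9   9  67] [307.02985075 148.91044776]
top [208 201  14  14 163] [214.21472393 207.42331288]
top [219 264  39  15 305] [238.40983607 271.13770492]
scene [278 167  35  28 329] [294.54103343 180.27051672]
scene [278 187  19  19 188] [286.86702128 195.75531915]
scene [158 213  10  10  78] [162.33333333 217.28205128]
```

```bash
cat >> h.py <<'E'
C=np.array([587.,93.3]); YAW=np.radians(-10.7)
F=np.array([np.cos(YAW),np.sin(YAW),0]);L=np.array([-np.sin(YAW),np.cos(YAW),0])
PIV=np.array([C[0],C[1],24.])
def rl(x,y,z): # roller -> world
    return np.array([C[0],C[1],0])+F*x+L*y+np.array([0,0,z])
def inv(X):
    d=np.asarray(X)-[C[0],C[1],0]; return np.array([d@F,d@L,d[2]])
E
python3 - <<'E'
from rig import manip
from h import *
T=manip.get_calibration("top");S=manip.get_calibration("scene")
X,e=tri([ray(T,(214.21,207.42)),ray(S,(286.87,195.76))]);print(X,e,inv(X)); q=inv(X)-[0,0,24]
print(np.linalg.norm(q), "lean fwd",np.arctan2(q[0],q[2]),"lean right",np.arctan2(-q[1],q[2]))
print(plane(T,(214.21,207.42),24+165),plane(S,(286.87,195.76),24+165))
E
```

```text
[566.28308098 146.62266368 189.69763875] [np.float64(2.034765144642248), np.float64(2.034765144642316)] [-30.25694822  48.54909144 189.69763875]
175.29462251202634 lean fwd -0.18061346254887262 lean right -0.28502070809571334
[567.28065322 144.869142   189.        ] [564.93908421 148.24318729 189.        ]
```

Knob: gate_forward is about -0.18, and it is in the left leg. I'll shut the fingers and use them as a pusher. First I move behind the knob and push it forward to the channel in small steps, watching the force.

```bash
cat >> h.py <<'E'
Q=[0,np.cos(YAW/2),np.sin(YAW/2),0]
def tip(x,y,z):  # tips at roller x,y, height z -> TCP
    return rl(x,y,z+166)
def push(m,a,b,z,step=4,lim=14,speed=40):
    a=np.array(a,float);b=np.array(b,float);n=int(np.ceil(np.linalg.norm(b-a)/step))
    for i in range(1,n+1):
        p=a+(b-a)*i/n; m.move_l(list(tip(p[0],p[1],z)),speed=speed)
        f=np.array(m.read_wrist_force()); g=[f@F,f@L,f[2]]
        print(p.round(1),np.round(g,1),inv(m.read_eef_pos()).round(1))
        if np.hypot(g[0],g[1])>lim: print("LIMIT");break
    return p
E
python3 - <<'E'
from rig import manip
from h import *
manip.gripper_to(0.0)
p=manip.read_eef_pos(); manip.move_l([p[0],p[1],470],speed=200)
manip.movep(list(tip(-100,45,290)),Q)
print(manip.read_eef_pos(),manip.read_ee_rot(),manip.read_wrist_force(),manip.read_clock(),manip.read_grip_width())
manip.move_l(list(tip(-100,45,168)),speed=120)
for n in ["top","scene"]:
    im=manip.get_image(n)[:,:,::-1];cv2.imwrite(f"pics/{n}1.png",cv2.resize(im,(800,600),interpolation=cv2.INTER_CUBIC))
E
```

```text
[497.44114562 155.36176355 455.90317413] [ 1.42895560e-04  9.95587865e-01 -9.38337970e-02 -1.58866986e-05] [-0.28385968 -0.54840781 -0.09773072] 4.6333 0.0029580386623267456
```

View pics/scene1.png

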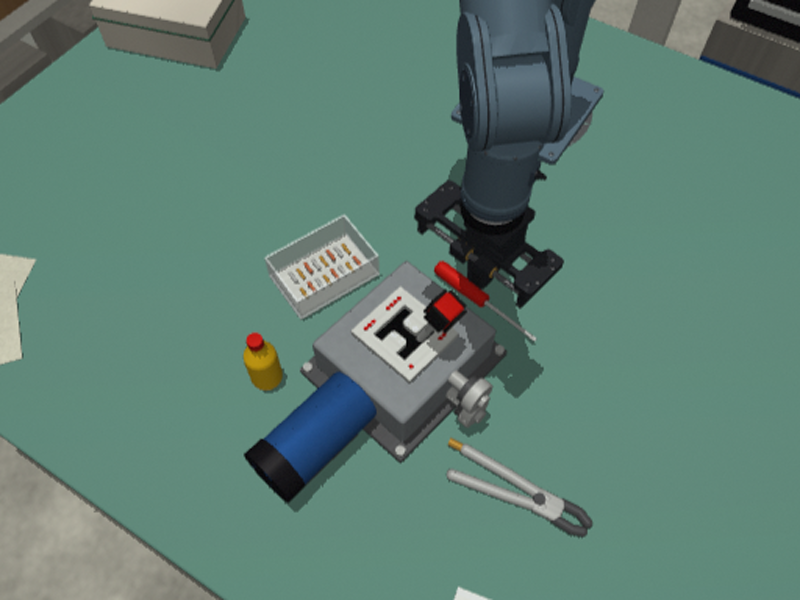

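The scene view shows the gripper behind the knob (knob at 445,307), lowered and clear of everything. Now the forward push to the channel.

Run:
```python
from rig import manip
from h import *
push(manip,(-100,46),(-66,46),168,step=17,speed=80)
push(manip,(-66,46),(-31,46),168)
for n in ["top","scene"]:
    im=manip.get_image(n)[:,:,::-1];cv2.imwrite(f"pics/{n}2.png",cv2.resize(im,(800,600),interpolation=cv2.INTER_CUBIC))
print(manip.read_clock())
```

```text
[-83.  46.] [-0.2  0.1  0.4] [-82.7  45.9 334.1]
[-66.  46.] [-0.4 -0.3 -0.2] [-66.   46.  333.9]
[-62.1  46. ] [-0.5  0.4 -0.1] [-62.3  46.1 334. ]
[-58.2  46. ] [-2.5 -0.8  1.4] [-58.4  46.2 334. ]
[-54.3  46. ] [-2.2  0.4  1.2] [-54.2  46.1 334. ]
[-50.4  46. ] [-1.3  1.1  1.4] [-50.2  46.  334. ]
[-46.6  46. ] [-2.   0.6  1.1] [-46.3  45.9 334. ]
[-42.7  46. ] [-1.6  0.8  0.5] [-42.4  45.9 334. ]
[-38.8  46. ] [-0.8  0.3  1.1] [-38.5  45.9 334. ]
[-34.9  46. ] [-1.8  1.3  0.4] [-34.6  45.9 334. ]
[-31.  46.] [-2.1  1.4  0.8] [-30.8  45.9 334. ]
8.9833
```

View pics/scene2.png

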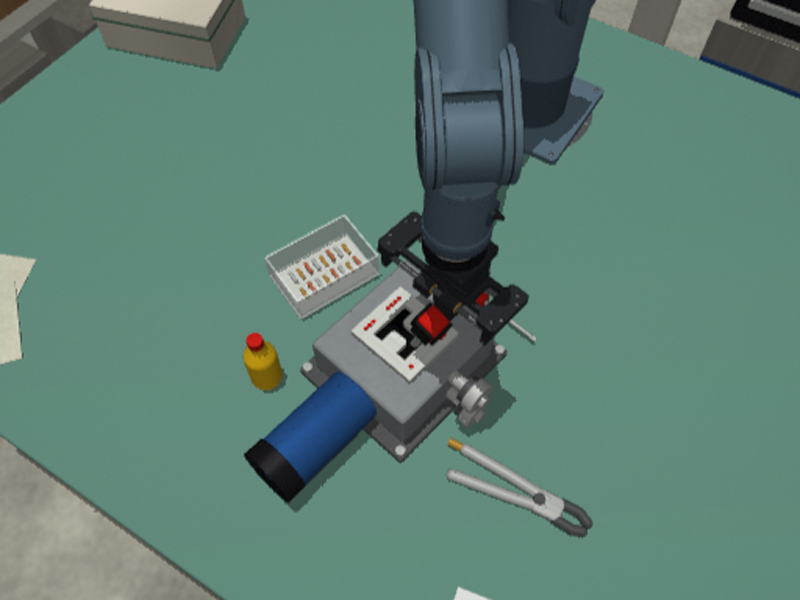

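The knob moved with about 2 N, as expected. Next I back off, move round to the left side and check the lean from above.

Run:
```python
from rig import manip
from h import *
for x,y in((-60,46),(-60,125),(0,125)): manip.move_l(list(tip(x,y,170)),speed=120)
T=manip.get_calibration("top");S=manip.get_calibration("scene")
for n,c in(("top",T),("scene",S)):
    im=manip.get_image(n)[:,:,::-1];cv2.imwrite(f"pics/{n}3.png",cv2.resize(im,(800,600),interpolation=cv2.INTER_CUBIC))
    im=im.astype(int);m=((im[:,:,2]>110)&(im[:,:,1]<70)&(im[:,:,0]<70)).astype(np.uint8)
    n_,lab,st,ce=cv2.connectedComponentsWithStats(m)
    for i in range(1,n_):
        if st[i,4]>60: print(n,st[i],ce[i],inv(plane(c,ce[i],190)).round(1))
print(manip.read_clock())
```

```text
top [303 145   9   9  65] [306.87692308 149.        ] [ 140.9 -130.8  190. ]
scene [268 201  15  14  95] [274.51578947 207.57894737] [  6.3  50.4 190. ]
scene [158 213  10  10  75] [162.45333333 217.41333333] [174.7 -95.5 190. ]
10.9333
```

View pics/top3.png

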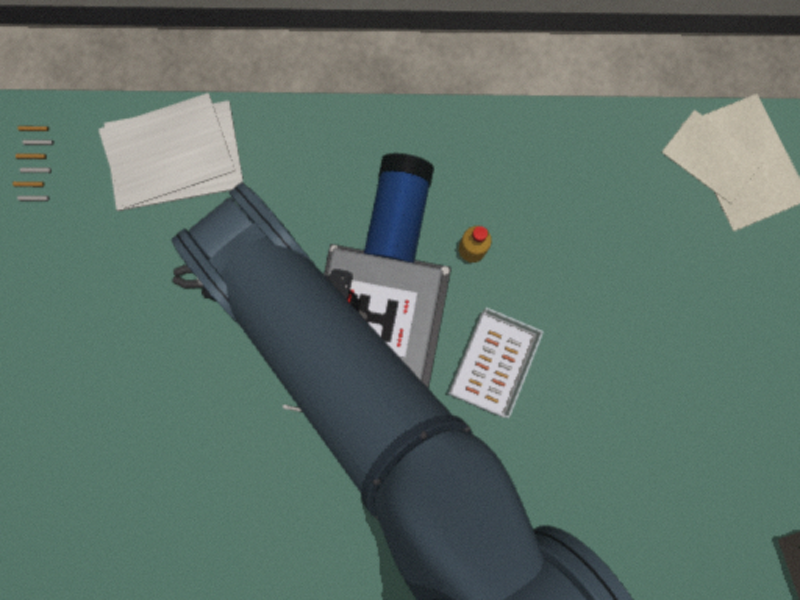

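View pics/scene3.png

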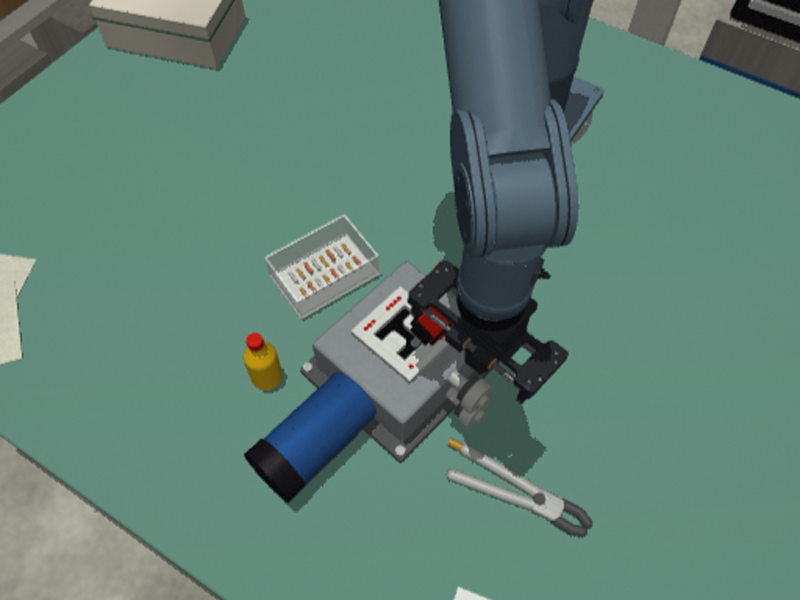

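Run:
```python
from rig import manip
from h import *
S=manip.get_calibration("scene")
im=cv2.resize(cv2.imread("pics/scene2.png"),(512,384),interpolation=cv2.INTER_AREA)
im=im.astype(int);m=((im[:,:,2]>110)&(im[:,:,1]<70)&(im[:,:,0]<70)).astype(np.uint8)
n_,lab,st,ce=cv2.connectedComponentsWithStats(m)
for i in range(1,n_):
    if st[i,4]>40: print(st[i],ce[i],inv(plane(S,ce[i],191)).round(1))
im=cv2.imread("pics/scene2.png")[280:400,350:500];cv2.imwrite("pics/s2c.png",cv2.resize(im,None,fx=4,fy=4))
```

```text
[268 197  18  18 191] [276.7539267 205.2513089] [ -0.3  50.4 191. ]
[158 213  10  10  76] [162.40789474 217.47368421] [175.1 -94.9 191. ]
```

View pics/s2c.png

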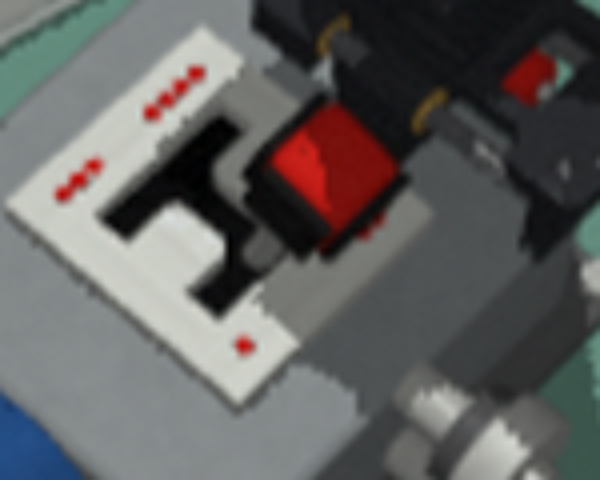

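The stem lines up with the channel (scene estimate of the knob x is -0.3 mm). Now the push across to the right.

Run:
```python
from rig import manip
from h import *
push(manip,(0,125),(0,95),168,step=15,speed=80)
p=push(manip,(0,95),(0,5),168,step=5,lim=9,speed=50)
if p[1]<6: push(manip,(0,5),(0,-12),167,step=1.5,lim=7,speed=30)
for n in ["top","scene"]:
    im=manip.get_image(n)[:,:,::-1];cv2.imwrite(f"pics/{n}4.png",cv2.resize(im,(800,600),interpolation=cv2.INTER_CUBIC))
print(manip.read_clock())
```

```text
[  0. 110.] [-0.6  0.1 -0. ] [2.000e-01 1.089e+02 3.339e+02]
[ 0. 95.] [-0.1  0.2 -0.6] [3.00e-01 9.41e+01 3.34e+02]
[ 0. 90.] [-0.2 -0.3 -0.7] [1.00e-01 8.98e+01 3.34e+02]
[ 0. 85.] [0.8 1.5 0.4] [-1.000e-01  8.520e+01  3.342e+02]
[ 0. 80.] [-1.3  3.   2.5] [  0.   80.2 334.4]
[ 0. 75.] [-0.3  2.3  2.5] [1.000e-01 7.480e+01 3.341e+02]
[ 0. 70.] [1.  2.3 2.4] [1.000e-01 6.950e+01 3.339e+02]
[ 0. 65.] [-0.1  1.8  2.1] [1.000e-01 6.440e+01 3.338e+02]
[ 0. 60.] [0.3 2.3 0.3] [1.000e-01 5.940e+01 3.339e+02]
[ 0. 55.] [0.1 2.5 1.9] [  0.   54.4 333.9]
[ 0. 50.] [0.4 0.9 1.5] [1.000e-01 4.950e+01 3.339e+02]
[ 0. 45.] [-1.4  1.4  0.9] [1.000e-01 4.450e+01 3.339e+02]
[ 0. 40.] [ 0.2  0.5 -0.4] [1.000e-01 3.950e+01 3.339e+02]
[ 0. 35.] [-0.7  1.8  1.1] [1.000e-01 3.450e+01 3.339e+02]
[ 0. 30.] [-0.1  0.4  1. ] [  0.   29.5 333.9]
[ 0. 25.] [ 0.8  0.3 -0.1] [  0.   24.5 333.9]
[ 0. 20.] [ 0.1  1.3 -0.2] [  0.   19.6 333.9]
[ 0. 15.] [-0.6  1.2  1. ] [  0.   14.5 334. ]
[ 0. 10.] [0.6 1.2 0.5] [  0.    9.5 333.9]
[0. 5.] [-0.6 -0.4 -0.2] [1.000e-01 4.500e+00 3.339e+02]
[0.  3.6] [-0.1  1.5  0.7] [  0.    3.6 333. ]
[0.  2.2] [-0.   1.4  0.2] [  0.    2.1 333. ]
[0.  0.8] [ 0.4  0.6 -0.4] [ -0.    0.6 332.9]
[ 0.  -0.7] [-0.6  0.8  0. ] [ -0.   -0.8 332.9]
[ 0.  -2.1] [-0.4  1.5 -0.2] [ -0.   -2.2 333. ]
[ 0.  -3.5] [ 0.5  0.5 -0.4] [ -0.   -3.6 333. ]
[ 0.  -4.9] [-0.8  1.3 -1.1] [ -0.   -5.1 333. ]
[ 0.  -6.3] [-0.3  2.1 -0.6] [  0.   -6.5 333. ]
[ 0.  -7.8] [-0.3  0.7  0.5] [ -0.   -7.9 333. ]
[ 0.  -9.2] [-0.1  1.2 -0.4] [  0.   -9.3 333. ]
[  0.  -10.6] [ 1.1  1.4 -0.2] [  0.  -10.7 333. ]
[  0. -12.] [-1.   2.2 -0.1] [ -0.  -11.9 333. ]
19.2083
```

View pics/scene4.png

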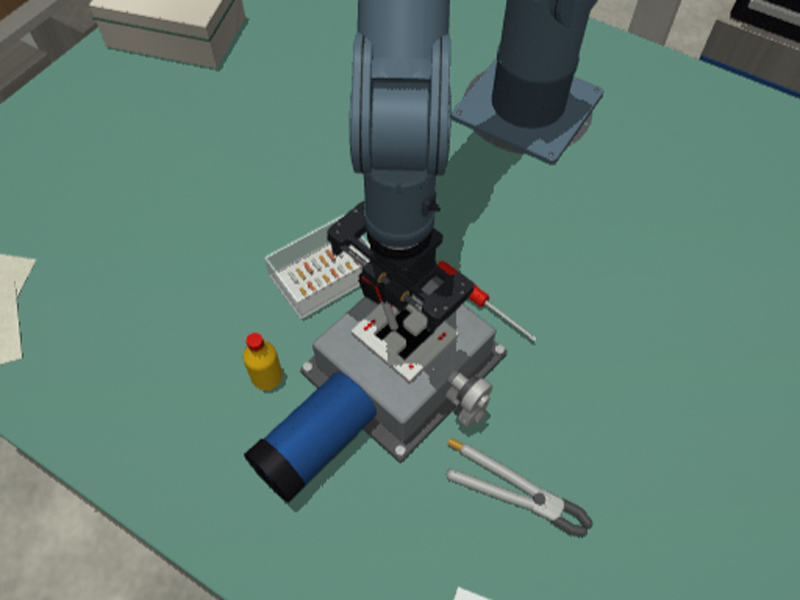

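The lever has come across (stem near 388,320), but I haven't felt the stop yet, so I continue gently.

Run:
```python
from rig import manip
from h import *
push(manip,(0,-12),(0,-24),167,step=1.5,lim=6,speed=30)
im=manip.get_image("scene")[:,:,::-1];cv2.imwrite("pics/scene5.png",cv2.resize(im[130:270,180:330],None,fx=4,fy=4,interpolation=cv2.INTER_CUBIC))
print(manip.read_clock())
```

```text
[  0.  -13.5] [ 0.1  2.7 -0.7] [ -0.  -13.2 333.1]
[  0. -15.] [ 0.6  4.  -0.6] [-1.000e-01 -1.460e+01  3.331e+02]
[  0.  -16.5] [ 0.1  5.6 -1.8] [-1.000e-01 -1.580e+01  3.331e+02]
[  0. -18.] [-0.   6.3 -2.3] [-2.000e-01 -1.690e+01  3.332e+02]
LIMIT
20.2583
```

View pics/scene5.png

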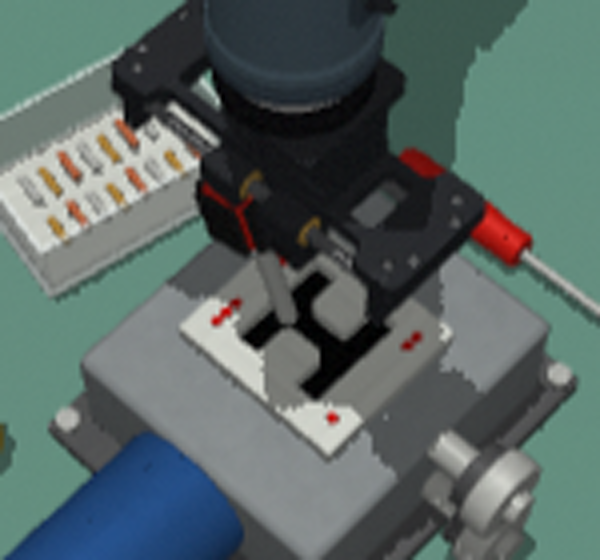

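The force rises at the stop and the stem stands in the right leg. Now round to the rear side, then push forward into third.

Run:
```python
from rig import manip
from h import *
for x,y in((0,25),(-62,25),(-62,-48)): manip.move_l(list(tip(x,y,167)),speed=120)
manip.move_l(list(tip(-62,-48,163)),speed=60)
p=push(manip,(-62,-48),(8,-48),163,step=5,lim=9,speed=50)
if p[0]>7: push(manip,(8,-48),(32,-48),163,step=1.5,lim=8,speed=30)
im=manip.get_image("scene")[:,:,::-1];cv2.imwrite("pics/scene6.png",cv2.resize(im[130:270,180:330],None,fx=4,fy=4,interpolation=cv2.INTER_CUBIC))
print(manip.read_clock())
```

```text
[-57. -48.] [ 0.2  0.2 -0.9] [-56.6 -47.8 329. ]
[-52. -48.] [-0.8  0.7 -0.4] [-51.7 -48.  329. ]
[-47. -48.] [-0.2 -0.3  0.1] [-46.7 -48.  329. ]
[-42. -48.] [-0.4  0.2  0. ] [-41.7 -48.  329. ]
[-37. -48.] [-0.8 -0.3 -0.6] [-36.7 -48.  329. ]
[-32. -48.] [-1.3  0.1 -0.3] [-31.8 -48.  329. ]
[-27. -48.] [-1.9  0.5  0.9] [-27.  -48.  328.9]
[-22. -48.] [-2.5 -0.4  1. ] [-21.8 -48.  328.9]
[-17. -48.] [-1.5  0.   0.4] [-16.7 -48.  328.9]
[-12. -48.] [-0.8 -0.7  0.4] [-11.7 -48.  328.9]
[ -7. -48.] [-1.   0.7  0.1] [ -6.7 -48.  328.9]
[ -2. -48.] [-1.7  0.  -1. ] [ -1.7 -48.  328.9]
[  3. -48.] [-1.2  0.4 -0.4] [  3.3 -48.  328.9]
[  8. -48.] [-1.6  0.5 -1.4] [  8.4 -48.  329.1]
[  9.5 -48. ] [-1.5 -0.2 -0.4] [  9.5 -48.  329. ]
[ 11. -48.] [-2.5 -0.4 -1. ] [ 11. -48. 329.]
[ 12.5 -48. ] [-2.7 -0.2  0.1] [ 12.6 -48.  329. ]
[ 14. -48.] [-2.4  0.5  0.3] [ 14.1 -48.  329. ]
[ 15.5 -48. ] [-1.4  0.3 -1.5] [ 15.6 -48.  329. ]
[ 17. -48.] [-2.1 -0.2 -0.9] [ 17.1 -48.  329. ]
[ 18.5 -48. ] [-2.3 -0.3  0. ] [ 18.5 -48.  328.9]
[ 20. -48.] [-2.9  0.6 -0.5] [ 19.8 -47.9 328.8]
[ 21.5 -48. ] [-4.   0.3 -0.9] [ 21.2 -47.9 328.7]
[ 23. -48.] [-5.3 -0.1 -1.7] [ 22.4 -47.9 328.6]
[ 24.5 -48. ] [-6.3  0.8 -0.1] [ 23.6 -47.9 328.5]
[ 26. -48.] [-8.5  1.3 -0.2] [ 24.8 -47.8 328.3]
LIMIT
28.9917
```

View pics/scene6.png

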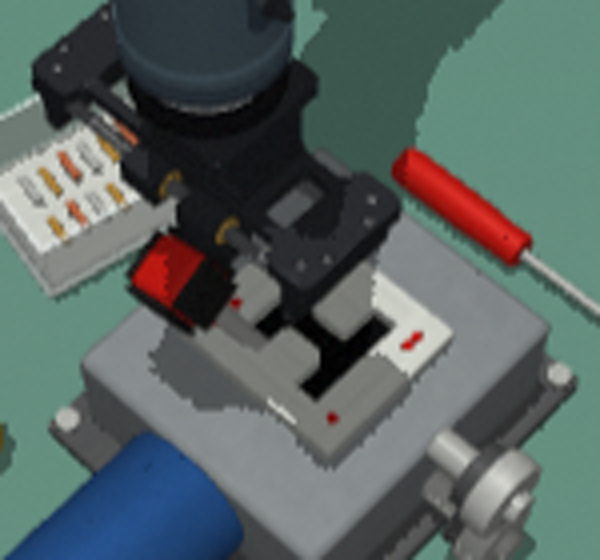

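I felt the stop and the knob leans forward-right. Next I retract straight back, lift, move away and verify.

Run:
```python
from rig import manip
from h import *
manip.move_l(list(tip(-70,-48,163)),speed=100)
manip.move_l(list(tip(-100,-48,300)),speed=150)
manip.movep([267.89,-592.2,470],[0,.97752,.21085,0])
R=[]
for n in("top","scene"):
    c=manip.get_calibration(n);im=manip.get_image(n)[:,:,::-1];cv2.imwrite(f"pics/{n}7.png",cv2.resize(im,(800,600),interpolation=cv2.INTER_CUBIC))
    im=im.astype(int);m=((im[:,:,2]>110)&(im[:,:,1]<70)&(im[:,:,0]<70)).astype(np.uint8)
    n_,lab,st,ce=cv2.connectedComponentsWithStats(m)
    for i in range(1,n_):
        if st[i,4]>50:
            P=inv(plane(c,ce[i],185)); print(n,st[i],ce[i],P.round(1))
            if abs(P[0]-55)<25 and abs(P[1]+53)<25: R.append(ray(c,ce[i]))
X,e=tri(R);q=inv(X)-[0,0,24];print(inv(X),e,"fwd",np.arctan2(q[0],q[2]),"across",np.arctan2(-q[1],q[2]),np.linalg.norm(q))
print(manip.read_clock(),manip.read_wrist_force(),manip.read_eef_pos())
```

```text
top [303 145   9   9  67] [307.02985075 148.91044776] [ 142.4 -131.5  185. ]
top [259 172  13  14 140] [265.46428571 178.15714286] [ 58.1 -51.7 185. ]
top [219 264  39  15 307] [238.3029316  271.14006515] [-155.   -32.5  185. ]
scene [278 167  35  28 329] [294.54103343 180.27051672] [-73.   35.4 185. ]
scene [214 188  17  17 168] [221.88690476 196.01785714] [ 57.6 -47.4 185. ]
scene [158 213  10  10  79] [162.39240506 217.25316456] [173.4 -98.5 185. ]
[ 57.48114973 -50.31051028 181.89553472] [np.float64(1.7966082748071848), np.float64(1.7966082748070977)] fwd 0.3491322589021528 across 0.3084611798791162 175.40304986562782
33.7333 [ 0.59844941 -0.53768517  0.29550964] [ 268.84215824 -591.62195594  470.06075886]
```

View pics/top7.png

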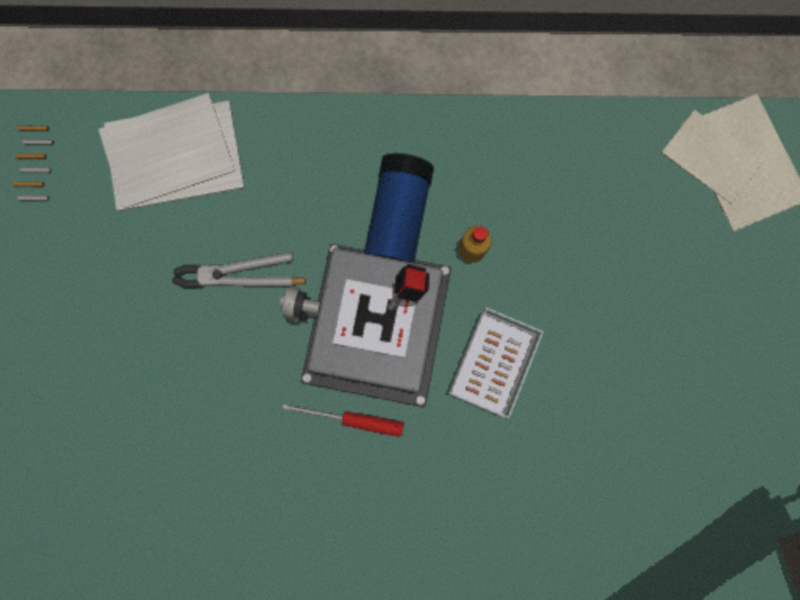

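View pics/scene7.png

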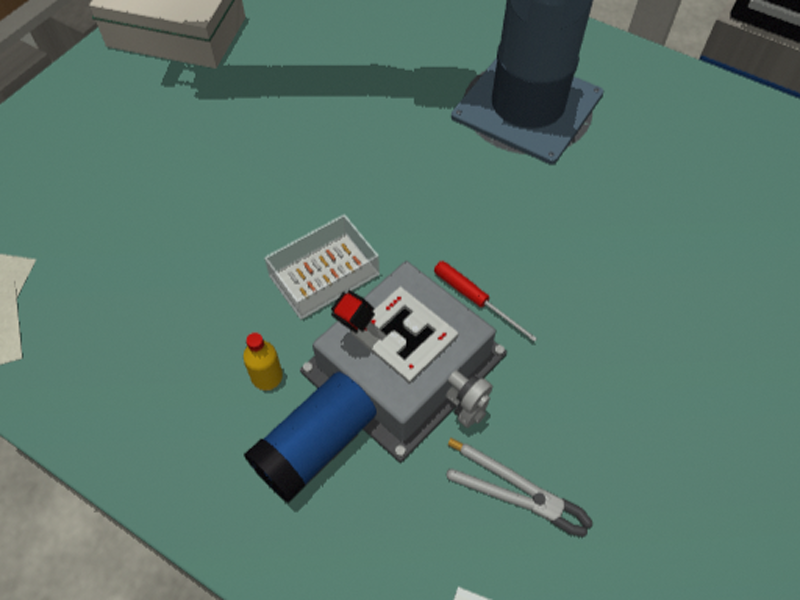

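Both views show the knob forward-right (top 412,282; scene 350,310), and the bystanders unmoved. I open the fingers slightly so they don't press on each other, then hand in.

Run:
```python
from rig import manip
manip.gripper_to(0.6); manip.wait(0.3); print(manip.read_clock()); manip.close_job()
```

```text
34.9167
the job is handed in; nothing more can be done
```

The lever is in third, and I handed the job in at 34.9 s of the 61 s allowed; the system gave no verdict. With the gripper shut and used as a pusher, I pushed the knob forward to the channel, across to the right-hand stop, then forward to the home stop.

- **Lever position:** the final two-camera check put the lever at gate_forward about 0.35 and gate_across about 0.31. The home values are 0.33 and 0.305, so this agrees within camera error.
- **Force:** the highest wrist force I read was about 8.6 N, when the lever met the home stop.
- **Surroundings:** the bin, bottle, screwdriver and pliers look unmoved in the before and after pictures. The arm ended well clear, back on the right side of the bench.
- **Disagreements:** the two cameras differed by up to about 5 mm sideways on the gate centre, so I averaged them. The right-hand stop came about 7 mm beyond where I predicted and the home stop about 2 mm beyond. I found both by the rise in force. The top view was blocked by the arm when I checked the channel, so that check used the scene view only.

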